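# Close the blue dosing canister, crack its cap a quarter turn and hold it while it vents

### The job

The freshly mixed disinfectant gives off gas: screw the cap of the blue-banded canister on clockwise until it bottoms out, then back it off a quarter turn so that it can vent, and keep hold of it there. Finish while still gripping the blue cap, steady in that position; do not let go of it. Leave the red cap and everything else on the worktop as they are.

Things in the scene. Friction and masses are not known exactly. Their poses are not given: they have to be found in the camera images.
- blue_canister: White dosing canister with a blue band, bolted down: 90 mm diameter on a 112 mm foot; origin at the centre of its underside on the worktop, z up. Shoulder from 90 mm diameter at height 108 mm to 52 mm at 128 mm, then a 42 mm neck with a 49 mm flange at 144 to 149 mm under the cap. Loop handle out to 88 mm along +x, heights 32 to 101 mm. Shoulder marks: black towards -x, green towards -y.
- blue_cap: Blue round knurled cap on the blue-banded canister, first thread caught; 52 mm diameter, 30 mm high, axis vertical. Origin on its axis at its underside, 154 mm above the worktop at turn 0 and 150 mm when bottomed out: it sinks 6 mm a turn (clockwise from above). Grip it from above across any diameter; let go, it stays. Turning takes 0.12 N m; hard stop at the bottom.
- blue_cap_turn (a joint): Turn of the blue cap in rad: 0 where the thread has just caught, growing as it is screwed on clockwise seen from above, 4.20 at the hard stop where it bottoms out. A quarter turn back from there reads 2.63. It starts between 0.4 and 1.6.
- blue_cap_mark (a point): Outer end of the white stripe on the top of the blue cap, 22 mm from its axis, at its top face. The stripe points over the black shoulder mark when the cap has bottomed out, and over the green one when it is then backed off a quarter turn.
- red_canister: White dosing canister with a red band, bolted down: 90 mm diameter on a 112 mm foot; origin at the centre of its underside on the worktop, z up. Shoulder from 90 mm diameter at height 108 mm to 52 mm at 128 mm, then a 42 mm neck with a 49 mm flange at 144 to 149 mm under the cap. Loop handle out to 88 mm along +x, heights 32 to 101 mm. Shoulder marks: black towards -x, green towards -y. Not to be used.
- red_cap_mark (a point): Outer end of the white stripe on the top of the red cap (same size and shape as the blue cap), 22 mm from its axis. Leave it alone.
- spray_bottle: Clear trigger spray bottle with a white head, 76 mm diameter, 207 mm tall; origin at its underside. Bystander, loose; leave it alone.
- drying_peg: Upright steel drying peg on a dark round foot of 100 mm, 127 mm tall, fixed to the worktop; origin at its underside.
- dosing_cup: Clear plastic cup, 68 mm across the rim, 85 mm tall, hanging upside down on the drying peg, its closed end 131 mm above the worktop; origin at the centre of its rim (its lower end). Bystander, loose; leave it alone.
- soap_pump: White pump bottle with a purple band, 66 mm diameter, 176 mm tall; origin at its underside. Bystander, loose; leave it alone.
- glove_carton: Teal carton of gloves, 120 x 230 x 75 mm; origin at the centre of its underside. Bystander, loose; leave it alone.
- tablet_jar: Jar with a yellow lid, 64 mm diameter, 85 mm tall; origin at its underside. Bystander, loose; leave it alone.
- scrub_brush: Hand brush lying along its x axis; origin at its underside. Bystander, loose; leave it alone.
Things that resemble listed ones, but are neither listed nor needed, are in the scene too. What is shaped like the blue_canister but purple is not meant.

How it is judged (in metres and radians):
On the way:
1. the blue cap is screwed on until it bottoms out (value of joint blue_cap_turn above 4.12 rad), for 0.2 s.
At the end, for the whole second after the job is handed in: After bottoming out, the blue cap stands a quarter turn (90 degrees, within 18) back from its stop, is not turning, and the fingers are still gripping it with more than 5 N (value of joint blue_cap_turn between 2.31 and 2.95 rad and contact force between the fingers and blue_cap above 5 N and angular speed of blue_cap below 0.1 rad/s); the arm keeps its last pose, push and grip.
It fails at once if the red cap is turned (its stripe end moves more than 8 mm) (distance of red_cap_mark from where it was at the start of the episode above 0.008 m).
It fails at once if a bystander is shoved or knocked over (moves more than 30 mm) (distance of any of spray_bottle, dosing_cup, soap_pump, glove_carton, tablet_jar, scrub_brush from where it was at the start of the episode above 0.03 m).
It also fails if it takes over 58 s, if anything falls off the work surface, if the arm or the gripper's body presses on something with over 40 N, if the wrist force passes 120 N, or if a joint passes its speed limit or range.

### The arm

A 6-joint arm with a two-finger parallel gripper is mounted at the origin on the work surface. World frame = base frame: x ahead of the robot, y to its left, z up, the work surface at z = 0. Lengths are in m, angles in degrees, forces in N, time in s.
With the tool pointing down it reaches from about 0.25 to 0.725 m from the base axis. Payload 9.7 kg.
Tool frame: the origin (TCP) lies midway between the tips of the shut fingers; the grasp point (between the pads) lies 19 mm behind it; z points along the fingers, y is the line along which they close (so a half turn about z gives the same grasp; the last joint's range is limited). The gripper opens to 85 mm and grips with 20 to 120 N. Pads are 22 mm wide; open, the fingers measure 114 mm over their backs; the gripper's body (76 mm by 85 mm) begins 54 mm behind the grasp point. The pads swing forward as they close: fully open they stand 13 mm farther back than shut.
Start: joints at [-76.031, 4.979, 10.078, 95.1, 0, 90], TCP at [0.133, -0.534, 0.202] pointing down, gripper open.
Joint ranges: [-179.16, 179.16], [-48.56, 103.87], [-65.8, 70.77], [-126.05, 130.52], [-82.76, 87.17], [-180, 180]. Speed limits (degrees/s): [127.2, 127.2, 147.25, 180, 180, 180].

### API

Orientations are given as [roll, pitch, yaw] about the fixed x, y, z axes, in that order (R = Rz(yaw) Ry(pitch) Rx(roll)).
In Python, from workcell import bot gives the robot as it stands. The module is installed in compiled form; this text tells all that it offers.
- The arm moves only by the tool send_rows, never from a script. Its argument "moves" is one flat list of numbers, 7 for each row, row after row: the shift along the world's x, y, z normalised to -1 to 1, where 1 is 0.025 m, then the turn, a rotation vector about the world's x, y, z normalised to -1 to 1, where 1 is 0.15 rad, then the closure, from -1 (fully open) to 1 (shut), so that 0 is half open. A call has 1 to 8 rows; each row shifts and turns the commanded pose from where the row before left it; what a row does not reach is not made up. A row lasts 1/8 s, in which the tool goes at most 62.5 mm and 10.7 degrees, less where a joint would pass 70% of its speed; a pose out of reach is approached as far as the arm can. A call with a number of a shift or a turn outside -1 to 1 is refused whole. A call with a gripper value outside its range is refused whole. The fingers move at their own pace and stop on an object; "squeeze" is the grip in N (left out, the last holds). Time passes only in rows, so rows that do not move let the fingers close. It gives the time, the measured TCP pose, the force, the opening and the grip force at its end, in the units of the state.
- bot.get_obs(): the state, without advancing time (a new reading comes with each control period).
- bot.camera(name): name is "side" or "top" or "wrist"; returns a dict with "color" (480x640x3 uint8, red, green, blue), "camera_matrix" (3x3 intrinsics, pixels), "R" (3x3) and "t" (3): a world point X has camera coordinates R X + t. Camera axes: x right, y down, z forward; pixel columns grow to the right and rows downward; lengths in m; the calibration is good to about 2 mm. The wrist camera is an equidistant fisheye: a pixel r from the principal point sees the ray r / f radians off the axis. A picture is of the moment at which its call begins. There is no depth.
- bot.job_done(): hands the job in; it is judged then, once.
Trained networks look in the newest picture that a camera, given by its name, has taken for a name from the list of things; names that differ only in an ending like _2 or _b are one class to them, and where a whole thing is asked for, a point or a joint stands for the part that bears it (a point fixed in the world has none). Each returns a list of dicts, best first, with "p" (0 to 1); they miss things now and then, are a little off and sometimes report something else, mostly with a low value. They report only what shows in the picture. A call takes as long as a camera call. They do not tell look-alikes from the thing itself.
- bot.boxes_of(camera, query): "extent" ([left, top, right, bottom] in pixels, round what is visible of it).
- bot.trace(camera, query): "region" (480x640 bool, what is visible of it) and "extent" ([left, top, right, bottom] in pixels, round what is visible of it).
- bot.landmark_of(camera, query): "pixel" ([column, row] in pixels: a listed point, or the origin of a listed thing).
The state is a dict: "time": time; "q": joint angles; "qd": joint speeds; "joint_efforts": joint torques, N m; "ee_pos": TCP position; "tcp_rot": TCP orientation; "wrist_force": force on the tool from outside, world axes, zero at the start; "torque": the same for the moment, N m; "opening": finger opening in m; "grasp_force": force on a finger pad.
Only numpy, scipy, OpenCV 4.12 (cv2) and the standard library are available. Lean on these libraries where they do the work, as an engineer would, in place of code of your own. Each camera call takes 0.05 s, during which the arm holds its last target. There are 200 camera calls.

## Working session

There is one attempt and no reset: what is moved stays moved. The work goes in short steps, Python scripts to look and compute and a tool call to move; the robot and the scene stay as the last step left them, time stands still between calls to the robot, and variables do not carry over. Pictures are saved under pics/ and viewed, at most 10 in all, crops included, and the job is handed in when it is done.

Besides the shell and the picture viewer there is one more tool, called after "Request:" by a JSON object that holds its "name" and its "arguments", one argument or row to a line. send_rows: Moves the arm, as the interface text tells. Its arguments: {"type":"object","properties":{"moves":{"type":"array"},"squeeze":{"type":"number"}},"required":["moves"]}

```bash
mkdir -p pics; cat > h.py <<'E'
import numpy as np, cv2
from workcell import bot
def ray(cam,px):
    K=np.array(cam["camera_matrix"]);R=np.array(cam["R"]);t=np.array(cam["t"])
    x=(px[0]-K[0,2])/K[0,0];y=(px[1]-K[1,2])/K[1,1]
    return -R.T@t, R.T@np.array([x,y,1.0])
def fray(cam,px):
    K=np.array(cam["camera_matrix"]);R=np.array(cam["R"]);t=np.array(cam["t"])
    v=np.array([(px[0]-K[0,2])/K[0,0],(px[1]-K[1,2])/K[1,1]]);r=np.linalg.norm(v)+1e-12
    d=np.array([*(v/r*np.sin(r)),np.cos(r)]); return -R.T@t,R.T@d
def atz(o,d,z): return o+d*(z-o[2])/d[2]
def save(c,n): cv2.imwrite(n,c["color"][:,:,::-1])
E
python3 - <<'E'
from h import *
np.set_printoptions(precision=4,suppress=True)
T=bot.camera("top");S=bot.camera("side")
save(T,"pics/top.png");save(S,"pics/side.png")
s=bot.get_obs();print(s["time"],s["ee_pos"],s["tcp_rot"])
for n,c in(("top",T),("side",S)):
    print(n,"cam at",ray(c,(0,0))[0])
    for q,z in (("blue_cap",.168),("blue_canister",0),("red_canister",0),("blue_cap_mark",.182),("spray_bottle",0),("dosing_cup",.046),("soap_pump",0),("glove_carton",0),("tablet_jar",0),("scrub_brush",0)):
        for r in bot.landmark_of(n,q)[:3]:
            print(q,r["p"],np.round(r["pixel"]),atz(*ray(c,r["pixel"]),z)[:2])
E
```

```text
0.1 [ 0.1327 -0.5335  0.2014] [-179.9288   -0.       13.9665]
top cam at [ 0.272  -0.0185  1.2277]
blue_cap 0.79 [176. 340.] [0.2843 0.2631]
blue_cap 0.64 [479. 401.] [ 0.16   -0.3126]
blue_cap 0.55 [402. 233.] [ 0.4866 -0.1813]
blue_canister 0.83 [323. 250.] [ 0.484  -0.0239]
blue_canister 0.82 [453. 396.] [ 0.1546 -0.3035]
blue_canister 0.72 [390. 242.] [ 0.501  -0.1792]
red_canister 0.91 [234. 251.] [0.4862 0.1792]
blue_cap_mark 0.75 [311. 231.] [0.4904 0.0002]
blue_cap_mark 0.65 [407. 212.] [ 0.5256 -0.1917]
blue_cap_mark 0.62 [470. 394.] [ 0.1746 -0.2932]
spray_bottle 0.95 [163. 226.] [0.5492 0.3449]
dosing_cup 0.75 [474. 208.] [ 0.5639 -0.3658]
soap_pump 0.88 [385. 137.] [ 0.756  -0.1775]
soap_pump 0.32 [471. 215.] [ 0.5601 -0.3694]
glove_carton 0.38 [409. 215.] [ 0.5635 -0.2267]
tablet_jar 0.73 [435. 156.] [ 0.7041 -0.2938]
tablet_jar 0.38 [163. 227.] [0.5466 0.3444]
scrub_brush 0.73 [455. 311.] [ 0.3386 -0.3198]
scrub_brush 0.43 [234. 250.] [0.4883 0.1813]
side cam at [0.0867 0.9669 0.9524]
blue_cap 0.87 [355. 329.] [0.2823 0.2828]
blue_cap 0.79 [316. 222.] [ 0.475  -0.0087]
blue_cap 0.64 [334. 187.] [ 0.4852 -0.1655]
blue_canister 0.87 [317. 268.] [ 0.4833 -0.0296]
blue_canister 0.7 [331. 231.] [ 0.5033 -0.193 ]
blue_canister 0.68 [354. 378.] [0.283  0.2676]
blue_cap_mark 0.95 [307. 214.] [ 0.5001 -0.0157]
blue_cap_mark 0.94 [346. 324.] [0.2989 0.287 ]
spray_bottle 0.95 [228. 372.] [0.541  0.3462]
dosing_cup 0.73 [334. 183.] [ 0.554  -0.3651]
dosing_cup 0.65 [332. 230.] [ 0.4817 -0.1399]
soap_pump 0.8 [249. 214.] [ 0.7581 -0.1839]
glove_carton 0.67 [191. 289.] [0.7497 0.1499]
tablet_jar 0.66 [282. 195.] [ 0.7085 -0.3117]
scrub_brush 0.65 [397. 220.] [ 0.3399 -0.3059]
```

View pics/top.png

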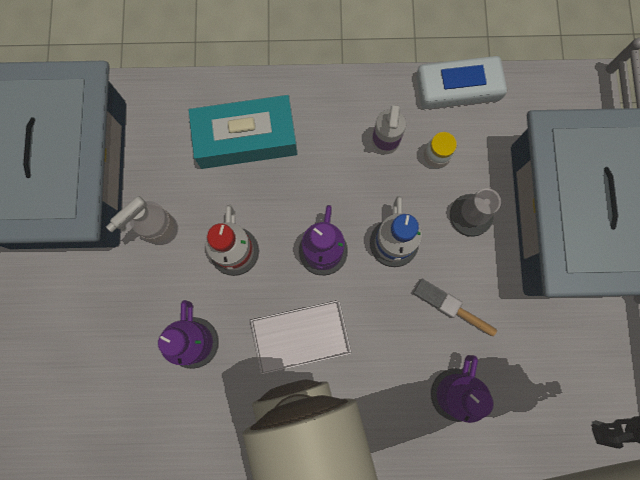

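View pics/side.png

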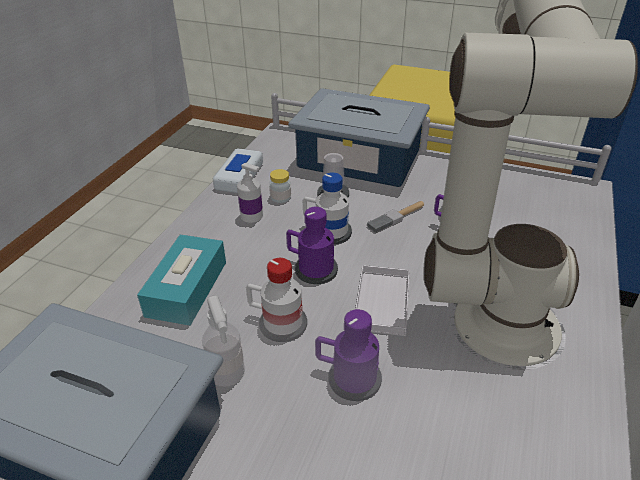

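The top view shows the blue canister at about (395,240), its blue cap at (404,228) and its handle pointing up, which is roughly +x. The purple look-alikes are at (323,245), (185,340) and (463,398). The side view agrees, with the blue cap at (332,182). Next I'll find the cap's position from the blue colour and zoom in on it.

```bash
python3 - <<'E'
from h import *
np.set_printoptions(precision=4,suppress=True)
T=bot.camera("top");S=bot.camera("side")
for n,c in(("top",T),("side",S)):
    for q in ("blue_cap","blue_canister"):
        for r in bot.trace(n,q):
            m=r["region"];ys,xs=np.nonzero(m);col=c["color"][m].mean(0)
            print(n,q,r["p"],np.round(r["extent"]),(xs.mean(),ys.mean()),col,atz(*ray(c,(xs.mean(),ys.mean())),.17 if q=="blue_cap" else .06)[:2])
a=cv2.resize(T["color"][190:275,360:440],None,fx=5,fy=6,interpolation=cv2.INTER_CUBIC)
b=cv2.resize(S["color"][165:250,300:360],None,fx=6,fy=6,interpolation=cv2.INTER_CUBIC)
cv2.imwrite("pics/z.png",np.hstack([a,b])[:,:,::-1])
E
```

```text
top blue_cap 0.92 [388. 217. 419. 242.] (np.float64(404.1885245901639), np.float64(227.31803278688525)) [ 53.1672  76.6131 123.2557] [ 0.4975 -0.1864]
top blue_cap 0.82 [312. 226. 339. 249.] (np.float64(323.335593220339), np.float64(236.52881355932203)) [ 95.0339  58.3492 109.4746] [ 0.482  -0.0248]
top blue_cap 0.77 [465. 385. 492. 416.] (np.float64(477.3968462549277), np.float64(401.7490144546649)) [59.3417 40.1183 66.7674] [ 0.1587 -0.3087]
top blue_cap 0.58 [154. 328. 191. 357.] (np.float64(173.0874635568513), np.float64(342.0466472303207)) [ 88.1108  52.6224 102.6224] [0.2811 0.2681]
top blue_canister 0.84 [368. 194. 425. 270.] (np.float64(396.07753303964756), np.float64(237.784140969163)) [82.7542 88.2273 99.    ] [ 0.4978 -0.185 ]
top blue_canister 0.68 [158. 297. 218. 371.] (np.float64(189.09508963367108), np.float64(339.5190958690569)) [74.3476 49.5323 84.7303] [0.2867 0.2641]
top blue_canister 0.61 [299. 205. 347. 277.] (np.float64(323.2345679012346), np.float64(247.15592135345221)) [76.6923 53.6497 85.9049] [ 0.4801 -0.0247]
top blue_canister 0.57 [431. 354. 497. 423.] (np
[... 638 characters left out ...]
, np.float64(249.0511231603408)) [65.9764 39.2692 82.0352] [ 0.4915 -0.034 ]
side blue_canister 0.58 [300. 172. 353. 244.] (np.float64(332.9462365591398), np.float64(206.39728353140916)) [ 91.4748  98.1256 113.6599] [ 0.5099 -0.2282]
side blue_canister 0.46 [431. 190. 445. 217.] (np.float64(437.4957983193277), np.float64(202.65546218487395)) [77.4622 51.3025 92.9244] [ 0.2376 -0.3481]
side blue_canister 0.28 [236. 164. 263. 224.] (np.float64(249.5122591943958), np.float64(195.48423817863397)) [107.7285  98.4606 109.7145] [ 0.7554 -0.1962]
side blue_canister 0.28 [274. 164. 287. 205.] (np.float64(279.8070175438597), np.float64(185.4098883572568)) [131.9027 126.1069  99.2472] [ 0.6948 -0.2754]
```

View pics/z.png

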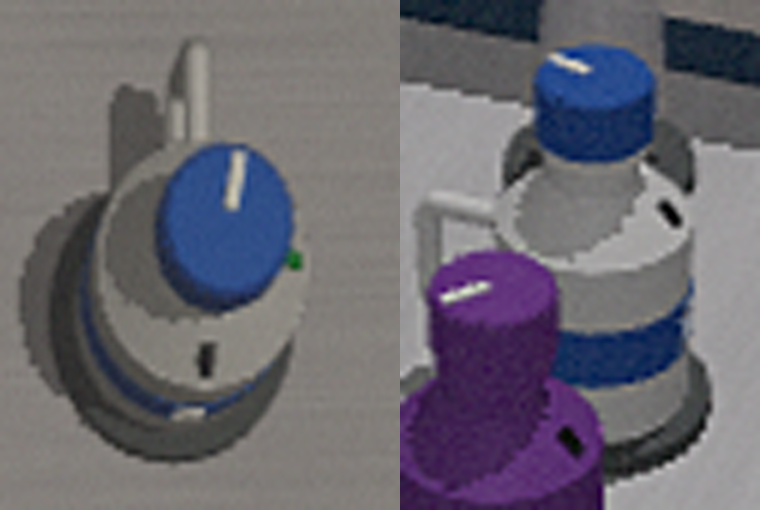

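The stripe points roughly along canister +x, away from the black mark. About 175–180° of clockwise turning remains, so the joint stands near 1.1, which fits its stated range. I'll raise the arm and turn the wrist back counterclockwise to wind up before the grasp.

Request:
{"name": "send_rows", "arguments": {
  "moves": [0,0,1,0,0,1,-1,0,0,1,0,0,1,-1,0,0,1,0,0,1,-1,0.5,0.5,1,0,0,1,-1]
}}

```text
time: 1.9
ee_pos: [0.1449, -0.5214, 0.3026]
tcp_rot: [-180.0, -0.0, 48.6]
wrist_force: [0.8, -0.9, 0.4]
opening: 0.0855
grasp_force: 0.0
```

```bash
python3 -c "
from h import *
s=bot.get_obs();print(s)"
```

```text
{'time': 1.9, 'q': array([-7.44654645e+01,  7.54369946e+00,  2.43535054e+01,  1.06828799e+02,
       -7.16196157e-03,  5.69721036e+01]), 'qd': array([ 13.64281181,  -0.70559884,  22.86410733,  23.54327248,
         0.17857176, -54.85118832]), 'joint_efforts': array([ -2.95421898, -52.24411726,  42.05091119,  -1.06074069,
        -0.10756952,   1.42944921]), 'ee_pos': array([ 0.1449036 , -0.5214318 ,  0.30255621]), 'tcp_rot': array([-1.79980172e+02, -4.34750299e-03,  4.85624323e+01]), 'wrist_force': array([ 0.81727898, -0.8835976 ,  0.35543403]), 'torque': array([ 0.052286  , -0.01159095, -0.01485758]), 'grasp_force': 0.0, 'opening': 0.08549852475643466}
```

Request:
{"name": "send_rows", "arguments": {
  "moves": [0.885,0.835,0,0,0,1,-1,0.885,0.835,0,0,0,1,-1,0.885,0.835,0,0,0,1,-1,0.885,0.835,0,0,0,1,-1,0.885,0.835,0,0,0,1,-1,0.885,0.835,0,0,0,1,-1,0.885,0.835,0,0,0,1,-1,0.885,0.835,0,0,0,1,-1]
}}

```text
time: 2.9
ee_pos: [0.3229, -0.3535, 0.3022]
tcp_rot: [180.0, 0.0, 117.4]
wrist_force: [0.6, 0.0, -0.1]
opening: 0.0856
grasp_force: 0.0
```

Request:
{"name": "send_rows", "arguments": {
  "moves": [0.885,0.835,0,0,0,1,-1,0.885,0.835,0,0,0,1,-1,0.885,0.835,0,0,0,1,-1,0.885,0.835,0,0,0,1,-1,0.885,0.835,0,0,0,1,-1,0.885,0.835,0,0,0,1,-1,0.885,0.835,0,0,0,1,-1,0.885,0.835,0,0,0,1,-1]
}}

```text
time: 3.9
ee_pos: [0.5, -0.1865, 0.3021]
tcp_rot: [-180.0, 0.0, -173.9]
wrist_force: [-0.1, -1.1, 0.8]
opening: 0.0853
grasp_force: 0.0
```

Request:
{"name": "send_rows", "arguments": {
  "moves": [0,0,-0.5,0,0,1,-1,0,0,-0.5,0,0,1,-1,0,0,0,0,0,0,-1,0,0,0,0,0,0,-1]
}}

```text
time: 4.4
ee_pos: [0.4993, -0.1873, 0.2777]
tcp_rot: [-180.0, 0.0, -157.1]
wrist_force: [-0.0, 0.2, 0.3]
opening: 0.0851
grasp_force: 0.0
```

```bash
python3 - <<'E'
from h import *
np.set_printoptions(precision=4,suppress=True)
W=bot.camera("wrist");save(W,"pics/w1.png")
s=bot.get_obs();print(s["ee_pos"],s["tcp_rot"],s["q"],s["wrist_force"],s["torque"]);print("cam",fray(W,(1,1))[0])
for r in bot.trace("wrist","blue_cap"):
    m=r["region"];ys,xs=np.nonzero(m);(cx,cy),rad=cv2.minEnclosingCircle(np.c_[xs,ys].astype(np.float32))
    print("cap",r["p"],np.round(r["extent"]),W["color"][m].mean(0),(cx,cy),rad,atz(*fray(W,(xs.mean(),ys.mean())),.18),atz(*fray(W,(cx,cy)),.18))
for q,z in (("blue_cap_mark",.183),("blue_cap",.153),("blue_canister",0)):
    for r in bot.landmark_of("wrist",q): print(q,r["p"],np.round(r["pixel"]),atz(*fray(W,r["pixel"]),z))
E
```

```text
[ 0.4993 -0.1874  0.2778] [-179.9671    0.0362 -157.1207] [-20.568    5.1078  18.7958 103.6391   0.001  -43.4473] [ 0.0913 -0.8231  0.3916] [0.0229 0.0223 0.0026]
cam [ 0.4312 -0.2157  0.4493]
cap 0.88 [458. 243. 523. 308.] [62.6362 28.5479 81.5479] (487.88543701171875, 275.63775634765625) 32.60576248168945 [ 0.4808 -0.0315  0.18  ] [ 0.4813 -0.0319  0.18  ]
cap 0.59 [279. 184. 350. 257.] [ 39.2755  83.6828 171.085 ] (314.11395263671875, 220.8491668701172) 36.866085052490234 [ 0.4963 -0.1873  0.18  ] [ 0.4955 -0.187   0.18  ]
blue_cap_mark 0.93 [503. 302.] [ 0.4968 -0.005   0.183 ]
blue_cap_mark 0.85 [296. 248.] [ 0.52   -0.1917  0.183 ]
blue_cap 0.97 [484. 271.] [ 0.4835 -0.0204  0.153 ]
blue_cap 0.71 [179. 293.] [ 0.6131 -0.2725  0.153 ]
blue_cap 0.58 [312. 216.] [ 0.4986 -0.1872  0.153 ]
blue_canister 0.94 [312. 185.] [ 0.4976 -0.1879  0.    ]
blue_canister 0.9 [432. 227.] [ 0.4862 -0.0239  0.    ]
blue_canister 0.88 [627. 183.] [0.2785 0.2689 0.    ]
```

View pics/w1.png

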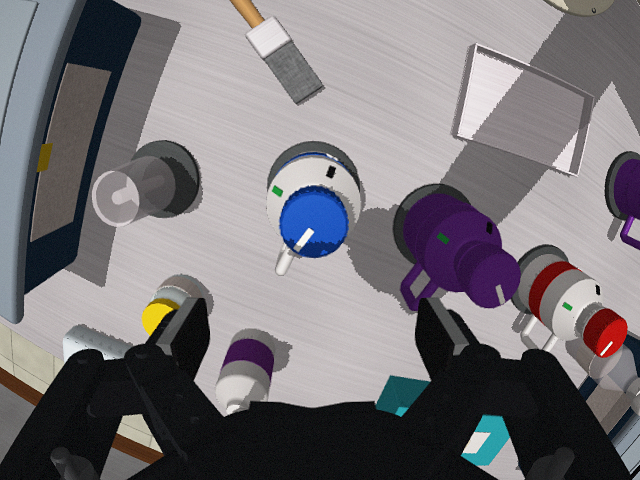

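The wrist view shows the blue cap centred at about (314,221). Its stripe end is at (296,248), which works out to about -12° in the world frame. The cap axis comes to about (0.498, -0.187), under the gripper and between the fingers. I'll go down and grip.

Request:
{"name": "send_rows", "arguments": {
  "moves": [-0.05,0,-1,0,0,0,-1,0,0,-1,0,0,0,-1,0,0,-1,0,0,0,-1,0,0,-1,0,0,0,-1,0,0,-0.8,0,0,0,-1,0,0,-0.4,0,0,0,-1,0,0,0,0,0,0,-1]
}}

```text
time: 5.52
ee_pos: [0.4978, -0.1872, 0.1469]
tcp_rot: [180.0, -0.0, -157.0]
wrist_force: [0.2, -1.0, 1.0]
opening: 0.0852
grasp_force: 0.0
```

Request:
{"name": "send_rows", "arguments": {
  "moves": [0,0,0,0,0,0,1,0,0,0,0,0,0,1,0,0,0,0,0,0,1,0,0,0,0,0,0,1,0,0,0,0,0,0,1,0,0,0,0,0,0,1],
  "squeeze": 50
}}

```text
time: 6.28
ee_pos: [0.4982, -0.1867, 0.1487]
tcp_rot: [-180.0, 0.1, -156.9]
wrist_force: [-2.0, 4.5, 7.8]
opening: 0.0468
grasp_force: 49.9
```

```bash
python3 - <<'E'
from h import *
np.set_printoptions(precision=4,suppress=True)
W=bot.camera("wrist");save(W,"pics/w2.png")
s=bot.get_obs();print(s["time"],s["ee_pos"],s["tcp_rot"],s["q"],s["wrist_force"],s["torque"],s["opening"],s["grasp_force"])
for r in bot.landmark_of("wrist","blue_cap_mark"): print(r["p"],np.round(r["pixel"]),atz(*fray(W,r["pixel"]),.183))
E
```

```text
6.325 [ 0.4982 -0.1867  0.1488] [-179.984     0.1061 -156.937 ] [-20.5831   1.6445   0.6784  88.946    0.0617 -43.6461] [-2.7071  3.9548  8.2507] [ 0.9015  0.5943 -0.0313] 0.04682658661611774 49.871040154248476
0.91 [282. 348.] [ 0.5215 -0.1908  0.183 ]
0.8 [582. 393.] [ 0.4971 -0.0054  0.183 ]
0.58 [310. 211.] [ 0.4598 -0.2035  0.183 ]
0.41 [144. 345.] [ 0.5504 -0.2515  0.183 ]
```

View pics/w2.png

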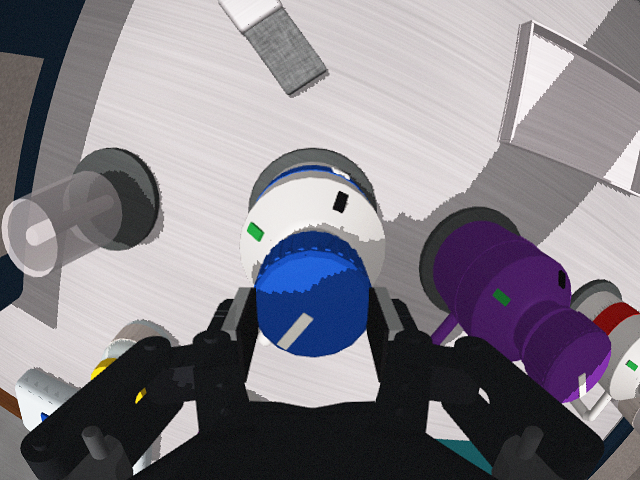

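The fingers hold the cap across its diameter at 50 N, with the stripe end at (282,348) and the green and black marks in view. I'll turn clockwise and sink with the thread.

Request:
{"name": "send_rows", "arguments": {
  "moves": [0,0,-0.006,0,0,-0.5,1,0,0,-0.006,0,0,-1,1,0,0,-0.006,0,0,-1,1,0,0,-0.006,0,0,-1,1,0,0,-0.006,0,0,-1,1,0,0,-0.006,0,0,-1,1,0,0,-0.006,0,0,-1,1,0,0,-0.006,0,0,-1,1]
}}

```text
time: 7.38
ee_pos: [0.4983, -0.1867, 0.1477]
tcp_rot: [179.9, 0.1, 138.3]
wrist_force: [-3.5, 5.1, 9.4]
opening: 0.047
grasp_force: 50.1
```

Request:
{"name": "send_rows", "arguments": {
  "moves": [0,0,-0.006,0,0,-1,1,0,0,-0.006,0,0,-1,1,0,0,-0.006,0,0,-1,1,0,0,-0.006,0,0,-1,1,0,0,-0.006,0,0,-1,1,0,0,-0.006,0,0,-1,1,0,0,-0.006,0,0,-1,1,0,0,-0.003,0,0,-0.5,1]
}}

```text
time: 8.38
ee_pos: [0.4983, -0.1866, 0.1466]
tcp_rot: [179.9, -0.1, 74.0]
wrist_force: [-2.9, 4.8, 9.3]
opening: 0.0469
grasp_force: 50.3
```

```bash
cat > st.py <<'E'
from h import *
import sys
np.set_printoptions(precision=4,suppress=True)
W=bot.camera("wrist");save(W,"pics/%s.png"%sys.argv[1])
s=bot.get_obs();print(s["time"],s["ee_pos"],s["tcp_rot"],s["q"],s["wrist_force"],s["torque"],s["opening"],s["grasp_force"])
for r in bot.landmark_of("wrist","blue_cap_mark"):
    P=atz(*fray(W,r["pixel"]),.181);d=P-[.4985,-.187,.181]
    if np.hypot(*d[:2])<.04: print(r["p"],np.round(r["pixel"]),P,"ang",np.degrees(np.arctan2(d[1],d[0])))
T=bot.camera("top")
for r in bot.landmark_of("top","blue_cap_mark"):
    P=atz(*ray(T,r["pixel"]),.181);d=P-[.4985,-.187,.181]
    if np.hypot(*d[:2])<.04: print("top",r["p"],np.round(r["pixel"]),P,"ang",np.degrees(np.arctan2(d[1],d[0])))
E
python3 st.py w3
```

```text
8.425 [ 0.4983 -0.1866  0.1466] [179.8968  -0.068   73.788 ] [-20.5762   1.6253   0.4141  88.6911   0.0757  85.6359] [-3.2708  4.4716 10.3667] [1.0563 0.645  0.0409] 0.04716184482432827 50.297563914209604
0.93 [282. 345.] [ 0.4812 -0.1998  0.181 ] ang -143.4985449992441
```

View pics/w3.png

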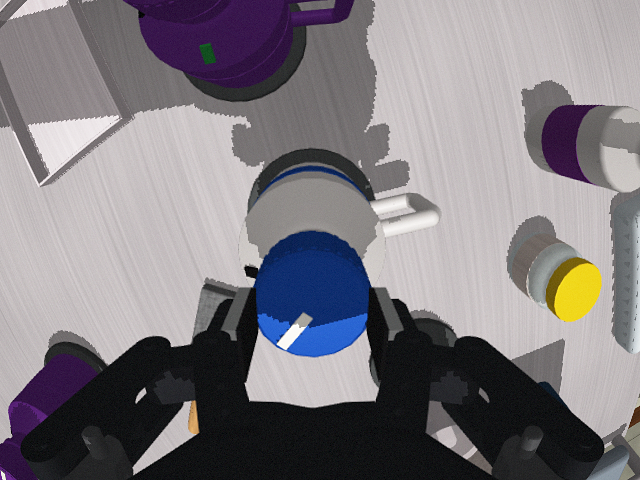

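The stripe has turned with the gripper, its end still at (282,345) in the wrist view, so the cap hasn't slipped. It now stands at about -143°, leaving roughly 35–40°. I'll approach the stop slowly.

Request:
{"name": "send_rows", "arguments": {
  "moves": [0,0,-0.003,0,0,-0.5,1,0,0,-0.003,0,0,-0.5,1,0,0,-0.003,0,0,-0.5,1,0,0,-0.003,0,0,-0.5,1,0,0,-0.003,0,0,-0.5,1,0,0,-0.003,0,0,-0.5,1]
}}

```text
time: 9.32
ee_pos: [0.4984, -0.1866, 0.1462]
tcp_rot: [179.9, -0.1, 48.2]
wrist_force: [-2.2, 5.7, 9.0]
opening: 0.0468
grasp_force: 50.3
```

```bash
python3 st.py w4
```

```text
9.375 [ 0.4984 -0.1866  0.1461] [179.9306  -0.1159  48.0236] [-20.5719   1.6213   0.3649  88.6366   0.0825 111.4047] [-1.988   4.354   8.2577] [1.0818 0.6333 0.1016] 0.04677310780103729 50.299791265279055
0.76 [284. 344.] [ 0.4786 -0.1905  0.181 ] ang -170.06605629614904
```

Request:
{"name": "send_rows", "arguments": {
  "moves": [0,0,-0.002,0,0,-0.3,1,0,0,-0.002,0,0,-0.3,1]
}}

```text
time: 9.78
ee_pos: [0.4984, -0.1866, 0.1461]
tcp_rot: [179.9, -0.1, 43.1]
wrist_force: [-2.3, 6.1, 9.6]
opening: 0.0468
grasp_force: 50.3
```

```bash
python3 st.py w5
```

```text
9.825 [ 0.4984 -0.1866  0.1461] [179.9428  -0.1242  43.0122] [-20.5737   1.62     0.3547  88.6282   0.0858 116.4142] [-2.0439  4.7307  9.3837] [1.0755 0.5419 0.0352] 0.046401033387506396 50.31063029542565
0.86 [283. 346.] [ 0.4772 -0.189   0.181 ] ang -174.73751001337934
```

Request:
{"name": "send_rows", "arguments": {
  "moves": [0,0,-0.002,0,0,-0.3,1,0,0,-0.002,0,0,-0.3,1]
}}

```text
time: 10.22
ee_pos: [0.4985, -0.1866, 0.146]
tcp_rot: [179.9, -0.1, 38.0]
wrist_force: [-1.3, 4.4, 10.8]
opening: 0.0473
grasp_force: 50.3
```

```bash
python3 st.py w6
```

```text
10.275 [ 0.4985 -0.1866  0.146 ] [179.9482  -0.1303  37.8559] [-20.5722   1.6194   0.3453  88.6135   0.0839 121.5721] [-2.2669  3.8835 10.4457] [1.1063 0.5305 0.037 ] 0.04667648696771834 50.32203488051891
0.77 [284. 346.] [ 0.4775 -0.1873  0.181 ] ang -179.21599021052836
```

Request:
{"name": "send_rows", "arguments": {
  "moves": [0,0,-0.002,0,0,-0.3,1,0,0,-0.002,0,0,-0.3,1,0,0,0,0,0,0,1]
}}

```text
time: 10.8
ee_pos: [0.4985, -0.1866, 0.1459]
tcp_rot: [180.0, -0.1, 32.9]
wrist_force: [-2.1, 5.6, 9.6]
opening: 0.0468
grasp_force: 50.2
```

```bash
python3 st.py w7
```

```text
10.85 [ 0.4985 -0.1866  0.1459] [179.9531  -0.1336  32.9306] [-20.572    1.6158   0.3343  88.6013   0.0795 126.4975] [-1.7793  4.3517  8.9408] [1.0658 0.4804 0.4512] 0.046644131153974346 50.25086581707001
0.94 [283. 347.] [ 0.4766 -0.1854  0.181 ] ang 175.7774674923055
```

Request:
{"name": "send_rows", "arguments": {
  "moves": [0,0,-0.002,0,0,-0.3,1,0,0,-0.002,0,0,-0.3,1,0,0,0,0,0,0,1]
}}

```text
time: 11.38
ee_pos: [0.4964, -0.1877, 0.1458]
tcp_rot: [180.0, 0.1, 27.6]
wrist_force: [-14.4, -1.0, 12.3]
opening: 0.0466
grasp_force: 49.8
```

```bash
python3 st.py w8
```

```text
11.425 [ 0.4964 -0.1877  0.1458] [179.9602   0.1193  27.6635] [-20.6453   1.5878   0.2905  88.7523  -0.1155 131.6912] [-13.9528  -1.123   13.8649] [-0.1325  2.7693 -0.04  ] 0.04681766190306419 49.811409279936925
0.7 [288. 346.] [ 0.4767 -0.1862  0.181 ] ang 177.9164544033356
```

View pics/w8.png

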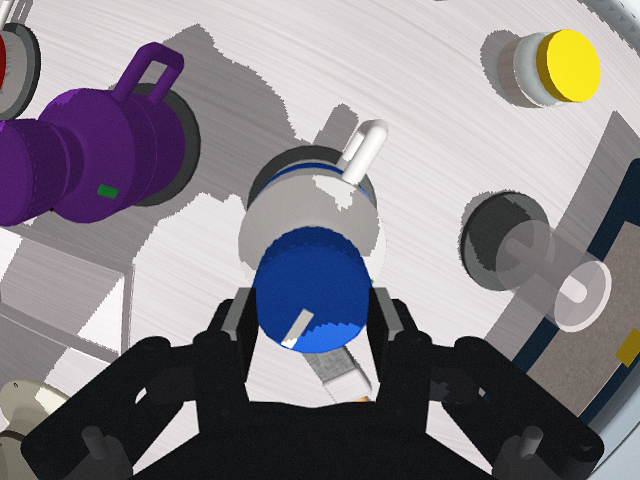

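Torque climbed to 0.45 N m near yaw 33°. After that the fingers slipped about 5° on the cap while the stripe stayed near 177°, so the cap is at its stop. I'll press once more, gently, to confirm.

Request:
{"name": "send_rows", "arguments": {
  "moves": [0,0,0,0,0,-0.2,1,0,0,0,0,0,-0.2,1,0,0,0,0,0,0,1,0,0,0,0,0,0,1],
  "squeeze": 60
}}

```text
time: 12.08
ee_pos: [0.4964, -0.1876, 0.1459]
tcp_rot: [180.0, 0.1, 24.3]
wrist_force: [-13.4, -0.7, 14.6]
opening: 0.046
grasp_force: 59.2
```

```bash
python3 st.py w9
```

```text
12.125 [ 0.4964 -0.1876  0.1459] [179.9574   0.118   24.3104] [-20.6356   1.5831   0.2936  88.764   -0.1135 135.054 ] [-13.7332  -0.4124  14.4093] [-0.0082  2.928   0.8427] 0.04592340704356096 59.213782305596396
0.92 [290. 347.] [ 0.4763 -0.1859  0.181 ] ang 177.0435468139827
```

The cap is firmly at the stop: 0.84 N m and no movement. Now I'll back it off 90° counterclockwise, rising with the thread.

Request:
{"name": "send_rows", "arguments": {
  "moves": [0,0,0.003,0,0,0.5,1,0,0,0.006,0,0,0.8,1,0,0,0.006,0,0,0.8,1,0,0,0.006,0,0,0.8,1,0,0,0.006,0,0,0.8,1,0,0,0.006,0,0,0.8,1,0,0,0.006,0,0,0.8,1,0,0,0.006,0,0,0.8,1]
}}

```text
time: 13.28
ee_pos: [0.4978, -0.1889, 0.1469]
tcp_rot: [179.9, 0.2, 76.9]
wrist_force: [-4.6, -6.7, 8.6]
opening: 0.0463
grasp_force: 60.0
```

Request:
{"name": "send_rows", "arguments": {
  "moves": [0,0,0.005,0,0,0.8,1,0,0,0.005,0,0,0.8,1,0,0,0.005,0,0,0.8,1,0,0,0.005,0,0,0.8,1,0,0,0.005,0,0,0.8,1,0,0,0.002,0,0,0.5,1,0,0,0,0,0,0,1,0,0,0,0,0,0,1]
}}

```text
time: 14.28
ee_pos: [0.4993, -0.1888, 0.1477]
tcp_rot: [179.9, 0.3, 115.3]
wrist_force: [2.3, -7.1, 6.4]
opening: 0.0458
grasp_force: 60.5
```

```bash
python3 st.py w10
```

```text
14.325 [ 0.4993 -0.1888  0.1476] [179.8838   0.2833 115.3454] [-20.6433   1.6588   0.5663  88.623   -0.1133  44.0107] [ 2.6642 -5.8336  6.0498] [-1.3528 -0.4024  0.0524] 0.04626253486624416 60.44998919649515
0.79 [288. 344.] [ 0.4976 -0.2089  0.181 ] ang -92.25880196816635
```

View pics/w10.png

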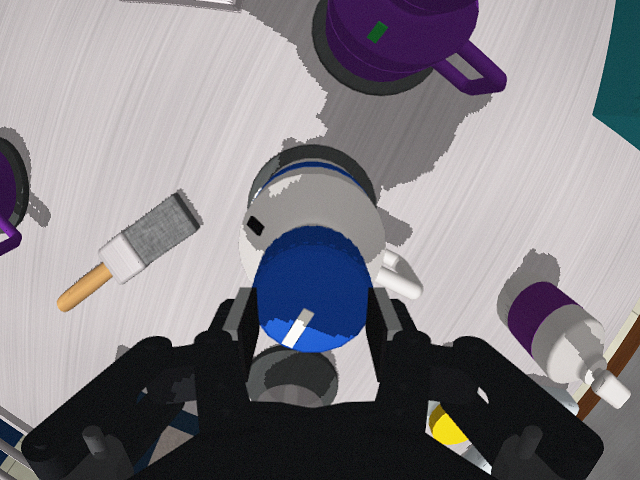

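The gripper has turned back 91° and the stripe moved from 177° to -92°. It now points about 90° from the black mark, on the green side, with the grip steady at 60 N. I'm handing it in.

```bash
python3 -c "
from workcell import bot
print(bot.job_done())"
```

```text
the job is handed in; nothing more can be done
None
```

I screwed the blue cap on until it bottomed out, backed it off about 90°, and handed the job in still gripping it at 60 N; the red cap and everything else were left alone, and no verdict came back from the judging.

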